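Key the blue filter cell into the light source and hold it home

ROBOT

A 6-joint arm with a two-finger parallel gripper is mounted at the origin on a cart in front of the work surface, level with it; the furniture and walls round the work are solid. World frame = base frame: x ahead of the robot, y to its left, z up, the work surface at z = 0. Lengths are in mm, angles in rad, forces in N, time in s.
With the tool pointing down it reaches from about 275 to 825 mm from the base axis. Payload 4.9 kg.
Tool frame: the origin (TCP) lies at the very end of the fingers, on their centre line; the grasp point (between the pads) lies 19 mm behind it; z points along the fingers, y is the direction in which the jaws open and shut (so a half turn about z gives the same grasp; the last joint's range is limited). The gripper opens to 85 mm and grips with 20 to 120 N. Pads are 22 mm wide; open, the fingers measure 114 mm over their backs; the gripper's body (76 mm by 85 mm) begins 54 mm behind the grasp point. The pads swing forward as they close: fully open they stand 13 mm farther back than shut.
Start: joints at [-1.372, 0.326, -0.193, 1.052, 0, 1.437], TCP at [179.692, -519.836, 231.281] pointing down, gripper open.
Joint ranges: [-2.65, 2.65], [-0.97, 1.79], [-1.3, 1.35], [-1.93, 2.1], [-1.47, 1.37], [-3.14, 3.14]. Speed limits (rad/s): [2.57, 2.57, 3.14, 3.14, 3.14, 3.14].

INTERFACE

Orientations are given as [roll, pitch, yaw] about the fixed x, y, z axes, in that order (R = Rz(yaw) Ry(pitch) Rx(roll)).
In Python, from bench import bot, solve_ik, imaging gives the robot as it stands. Calls block until the motion is done:
- bot.move_ptp(position, orientation): joint-space move of the TCP to a pose.
- bot.movel(position, rot=None, max_speed=150, threshold=None): straight line of the TCP; rot=None keeps the orientation; max_speed is the mean speed in mm/s. With threshold (N) it stops when the force on the tool has changed by that much, and returns True; else False.
- bot.move_j(angles): joint-space move.
- bot.grip(opening, effort=None): opening from 0.0 (shut) to 1.0 (fully open); effort is the grip in N (None keeps the last); returns when the fingers have stopped.
- bot.dwell(seconds).
- solve_ik(position, orientation): joint angles nearest the present ones, or None.
- bot.get_state(): the state.
- imaging.capture(name): name is "scene" or "top"; returns the picture (480x640x3 uint8, blue, green, red); there is no depth.
- imaging.camera_model(name): a dict with "K" (3x3 intrinsics, pixels), "position" and "rotation" of the camera in the world. Camera axes: x right, y up, looking along -z (the intrinsics and any distortion apply to the point x, -y, -z); pixel columns grow to the right and rows downward; lengths in mm; the calibration is good to about 2 mm. A picture is of the moment at which its call begins. camera_model takes no time and is no camera call.
A pose or a line that the arm cannot do raises bot.IKError and nothing moves.
- bot.sign_off(): hands the job in, once; it reports no verdict.
The state is a dict: "t": time; "qpos": joint angles; "joint_velocities": joint speeds; "effort": joint torques, N m; "tcp_pos": TCP position; "orientation": TCP orientation; "contact_force": force on the tool from outside, world axes, zero at the start; "wrist_torque": the same for the moment, N m; "opening": opening from 0.0 (shut) to 1.0 (fully open).
Only numpy, scipy, OpenCV 4.12 (cv2) and the standard library are available. Lean on these libraries where they do the work, as an engineer would, in place of code of your own. Each camera call takes 0.05 s, during which the arm holds its last target.

TASK

Pull the orange grip of the light source's dark slide out to its end stop so that the filter port is open, then put the blue filter cell (black knurled collar) barrel-down into the port, turn it by its collar until the hidden keyway drops over the pin, and push it fully home against the spring. Finish while still gripping the cell and holding it pushed home, so that a colleague can tighten the clamp screw: do not let go. Leave the amber filter cell and the two bottles where they are.

Things in the scene. Friction and masses are not known exactly. Their poses are not given: they have to be found in the camera images.
- light_source: Fixed pale box, 96 x 160 mm, 48 mm high to its deck; on the deck a round black filter port (62 mm outside) and beside it a dark slide that runs out towards +y. Origin on the worktop under the port's axis, z up; the box spans x -48 to 48, y -48 to 112 mm; below deck height a 26 mm socket stands out 18 mm at -y. A thumb screw at the port's +x side stays below the port's face
- port_face (a point): Centre of the flat top of the port ring, 70 mm above the worktop, axes as light_source. Bore 35.6 mm in diameter
- pin_tip (a point): Tip of the steel pin, 5 mm in diameter, that stands up 9 mm from the port's face, 21 mm from the port's axis on its -x side, with a white dot beside it
- seat (a joint): Sprung seat in the bore (m): 0 = up, 16 mm below the port's face; about 0.004 when the cell is home. It resists with 4 N when first touched and 8 N at 0.004
- dark_slide (a joint): Travel of the dark slide (m): 0 = blade right across the bore, 0.040 = out at its end stop, bore clear. It moves along light_source +y, takes 2 to 3 N and stays where it is left. Its blade crosses the bore 9 mm below the face and blocks the cell unless it is out
- slide_grip (a point): Top centre of the slide's orange grip, 88 mm above the worktop, 52 mm from the port's axis with the slide at 0 and 92 mm with it out. The grip is 14 mm wide across the travel (along light_source x), 18 mm along it; its upper 23 mm stand free. Axes as light_source
- blue_cell: Loose filter cell to fit, about 0.13 kg: blue glass in a black knurled collar, 54 mm in diameter and 21 mm high, over a smooth barrel 34 mm in diameter and 20 mm long with a tapered end. Starts upright on its barrel. Origin at the centre of the barrel's lower end, z up; the collar's underside is 20 mm above it, the top 41 mm. It may be gripped on the collar at any turn
- cell_shoulder (a point): Centre of the flat underside of the blue cell's collar. Hidden in it is one radial keyway, 8.5 mm wide and 10 mm deep, for the pin. Away from the keyway the shoulder rides on the pin 9 mm above port_face; once over the pin the cell sinks to 4 mm, where the barrel meets the sprung seat; home is on port_face
- white_line (a point): White line on the collar's top, on the cell's -x side. It shows the hidden keyway only roughly: the keyway lies within 0.6 rad (35 degrees) either way of it. So with the cell in the port, the keyway meets the pin at some yaw of the cell within 0.6 rad of light_source's yaw (line towards the white dot), with a play of about 0.08 rad either side
- amber_cell: Spare filter cell with amber glass in a silver knurled collar, same outer shape as the blue one; leave alone. Origin at the centre of the barrel's lower end
- oil_bottle: Small brown bottle with black cap, 25 mm wide, 43 mm high, behind the light source; leave alone. Origin under its centre
- stain_bottle: Brown bottle with red label and white cap, 37 mm wide, 69 mm high, behind the light source; leave alone. Origin under its centre
Not all that is in view belongs to the job. What is shaped like the blue_cell but pink is not meant.

How it is judged:
By the outcome, as a careful person would: the job done as asked, in the order asked, and still so for the second after the job is handed in, while the arm keeps its last pose, push and grip.
It also fails if it takes over 61 s, if anything falls off the work surface, if the arm or the gripper's body presses on something with over 40 N, if the wrist force passes 120 N, or if a joint passes its speed limit or range.

## Working session

There is one attempt and no reset: what is moved stays moved. The work goes in short steps, each a Python script; the robot and the scene stay as the last script left them, time stands still between calls to the robot, and variables do not carry over. Pictures are saved under pics/ and viewed, and the job is handed in when it is done.

```bash
ls -la; mkdir -p pics
python3 - <<'E'
from bench import bot, solve_ik, imaging
import cv2, numpy as np
np.set_printoptions(precision=4,suppress=True)
for n in ("scene","top"):
    im=imaging.capture(n); cv2.imwrite(f"pics/{n}0.png",im)
    m=imaging.camera_model(n); print(n,m)
print(bot.get_state())
E
```

```text
total 12
drwxr-xr-x  3 agent agent 4096 Dec  5 18:54 .
drwxr-xr-x 23 root  root  4096 Dec  5 18:54 ..
drwxr-xr-x  2 agent agent 4096 Dec  5 18:54 pics
scene {'K': array([[534.2997,   0.    , 324.1142],
       [  0.    , 534.2997, 239.4884],
       [  0.    ,   0.    ,   1.    ]]), 'position': array([-209.4984, 1019.062 ,  608.6974]), 'rotation': array([ 1.1357,  0.0143, -2.4037])}
top {'K': array([[616.9409,   0.    , 321.0247],
       [  0.    , 616.9409, 232.7431],
       [  0.    ,   0.    ,   1.    ]]), 'position': array([ 343.8717,  225.8931, 1477.4676]), 'rotation': array([ 0.1256, -0.0009, -1.5628])}
{'t': 0.1, 'qpos': array([-1.3722,  0.3269, -0.1935,  1.052 ,  0.    ,  1.4366]), 'joint_velocities': array([-0.0009, -0.0008,  0.0011, -0.001 , -0.0015,  0.0001]), 'effort': array([ -0.0004, -44.4242,  26.3037,   0.008 ,  -0.0001,  -0.    ]), 'tcp_pos': array([ 179.5834, -519.3   ,  230.576 ]), 'orientation': array([-3.14  , -0.0002,  0.3328]), 'contact_force': array([-0.318 ,  0.1741, -0.1198]), 'wrist_torque': array([ 0.0605,  0.0526, -0.0158]), 'opening': 1.000853267585233}
```

View pics/scene0.png

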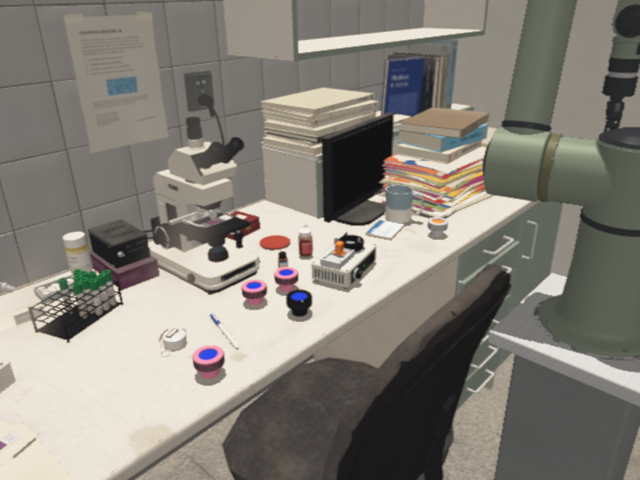

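View pics/top0.png

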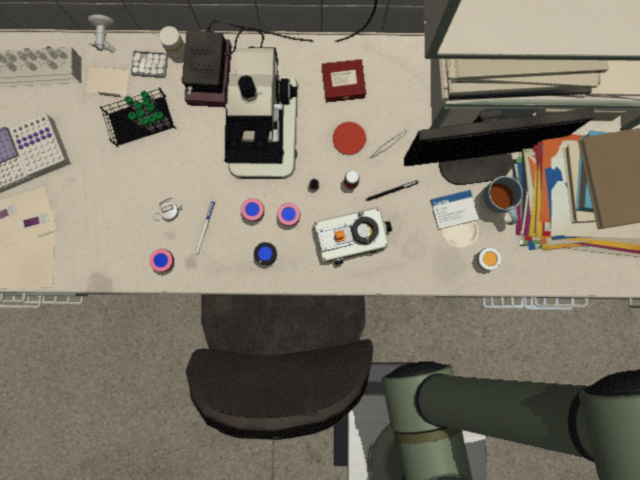

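Run:
```python
import cv2
t=cv2.imread("pics/top0.png"); s=cv2.imread("pics/scene0.png")
a=cv2.resize(t[190:280,230:410],None,fx=4.4,fy=4.4,interpolation=cv2.INTER_CUBIC)
cv2.imwrite("pics/top0_crop.png",a)
b=cv2.resize(s[215:335,230:390],None,fx=5,fy=5,interpolation=cv2.INTER_CUBIC)
cv2.imwrite("pics/scene0_crop.png",b)
```

```text
(no output)
```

View pics/top0_crop.png

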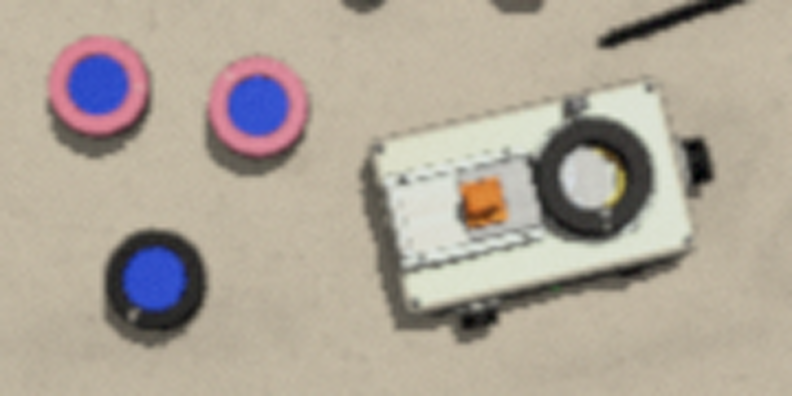

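View pics/scene0_crop.png

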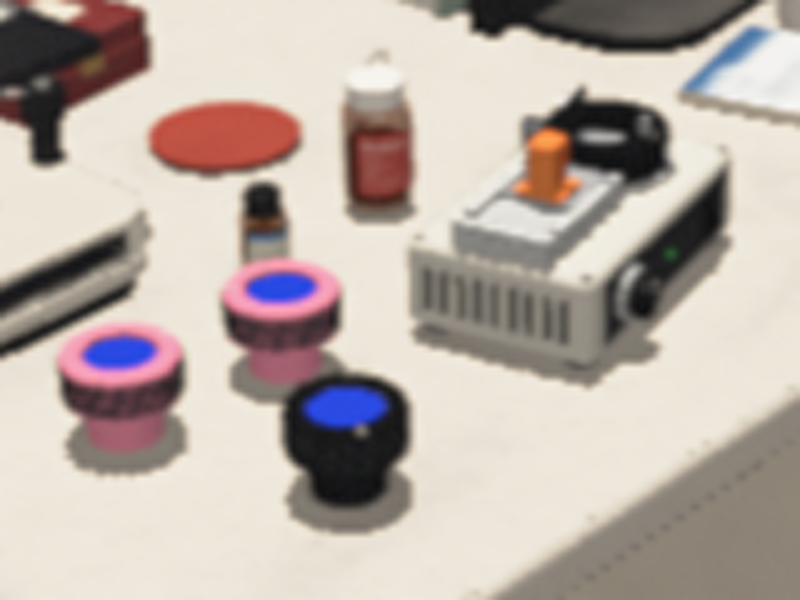

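```bash
cat > h.py <<'E'
import numpy as np, cv2
from scipy.spatial.transform import Rotation as Rot
from bench import imaging
CM={n:imaging.camera_model(n) for n in("scene","top")}
def ray(n,uv):
    m=CM[n]; d=np.linalg.inv(m["K"])@np.array([uv[0],uv[1],1.0])
    d=np.array([d[0],-d[1],-d[2]]); R=Rot.from_euler("xyz",m["rotation"]).as_matrix()
    d=R@d; return np.array(m["position"]),d/np.linalg.norm(d)
def onplane(n,uv,z):
    o,d=ray(n,uv); return o+d*(z-o[2])/d[2]
def tri(uv1,uv2):
    o1,d1=ray("top",uv1); o2,d2=ray("scene",uv2)
    A=np.stack([d1,-d2],1); t=np.linalg.lstsq(A,o2-o1,rcond=None)[0]
    p,q=o1+d1*t[0],o2+d2*t[1]; return (p+q)/2,np.linalg.norm(p-q)
def proj(n,p):
    m=CM[n]; R=Rot.from_euler("xyz",m["rotation"]).as_matrix()
    c=R.T@(np.asarray(p,float)-m["position"]); v=m["K"]@np.array([c[0],-c[1],-c[2]]); return v[:2]/v[2]
def blobs(im,lo,hi,roi=None,amin=8):
    hsv=cv2.cvtColor(im,cv2.COLOR_BGR2HSV); M=cv2.inRange(hsv,np.array(lo),np.array(hi))
    if roi is not None:
        k=np.zeros_like(M); x0,y0,x1,y1=roi; k[y0:y1,x0:x1]=255; M&=k
    n,l,st,c=cv2.connectedComponentsWithStats(M)
    return [(c[i],st[i]) for i in range(1,n) if st[i,4]>=amin],M
E
python3 - <<'E'
from h import *
np.set_printoptions(precision=2,suppress=True)
K=CM["top"]; print({k:v for k,v in K.items() if k not in("K","position","rotation")})
T=cv2.imread("pics/top0.png");S=cv2.imread("pics/scene0.png")
for n,im,roi in(("top",T,(130,180,420,280)),("scene",S,(180,220,400,390))):
    b,_=blobs(im,(110,140,80),(130,255,255),roi)
    for c,s in b: print(n,"blue",c,s[:5],onplane(n,c,41))
    b,_=blobs(im,(5,150,120),(20,255,255),roi)
    for c,s in b: print(n,"orange",c,s[:5],onplane(n,c,88))
E
```

```text
{}
top blue [251.82 208.88] [246 203  13  13 130] [580.66 389.69  41.  ]
top blue [288.07 213.56] [282 208  13  12 126] [570.21 304.05  41.  ]
top blue [264.69 253.  ] [258 246  15  15 173] [476.5  357.33  41.  ]
top blue [160.38 259.89] [154 254  14  13 135] [458.4  600.38  41.  ]
top orange [339.54 235.45] [335 231  10  10  69] [513.5 184.   88. ]
scene blue [285.88 272.05] [280 270  13   5  56] [567.16 303.9   41.  ]
scene blue [253.48 285.3 ] [247 283  14   6  67] [576.87 390.61  41.  ]
scene blue [298.58 295.96] [290 292  18   9 126] [472.85 358.73  41.  ]
scene blue [207.64 353.98] [199 349  18  11 140] [455.02 600.58  41.  ]
scene orange [339.14 247.8 ] [334 240  11  15 104] [494.54 205.84  88.  ]
```

Run:
```python
from h import *
np.set_printoptions(precision=2,suppress=True)
T=cv2.imread("pics/top0.png");S=cv2.imread("pics/scene0.png")
cv2.imwrite("pics/port_t.png",cv2.resize(T[205:255,325:400],None,fx=10,fy=10,interpolation=cv2.INTER_CUBIC))
cv2.imwrite("pics/port_s.png",cv2.resize(S[228:293,308:383],None,fx=9,fy=9,interpolation=cv2.INTER_CUBIC))
cv2.imwrite("pics/cell_t.png",cv2.resize(T[236:272,245:285],None,fx=15,fy=15,interpolation=cv2.INTER_CUBIC))
```

```text
(no output)
```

View pics/port_t.png

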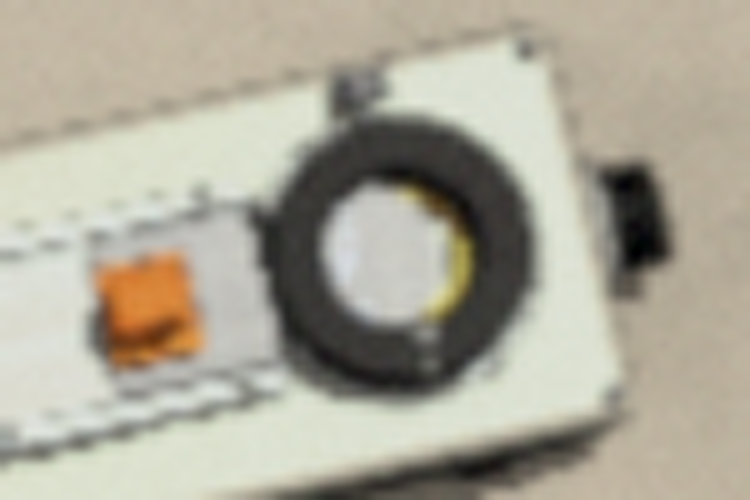

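View pics/port_s.png

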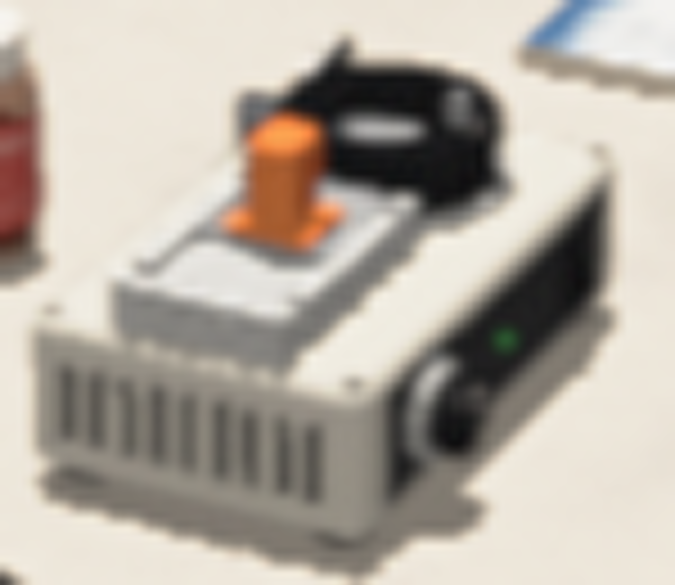

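View pics/cell_t.png

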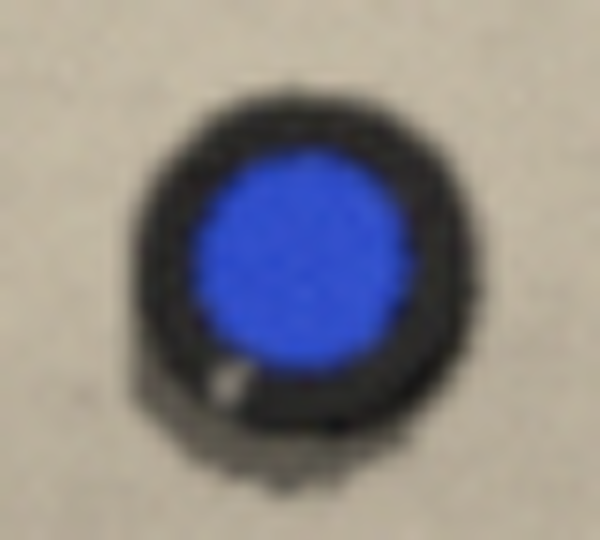

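```bash
cat > port.py <<'E'
from h import *
from scipy.optimize import least_squares
def edge_pts(im,n,c0,z,r0,r1,angs,thr,rising=True):
    """subpixel threshold crossing along world radial directions in plane z around c0 (mm)"""
    g=cv2.cvtColor(im,cv2.COLOR_BGR2GRAY).astype(np.float32); out=[]
    rs=np.arange(r0,r1,0.25)
    for a in angs:
        P=[proj(n,[c0[0]+r*np.cos(a),c0[1]+r*np.sin(a),z]) for r in rs]
        P=np.array(P,np.float32)
        v=cv2.remap(g,P[:,0].reshape(1,-1),P[:,1].reshape(1,-1),cv2.INTER_LINEAR)[0]
        s=(v>thr) if rising else (v<thr)
        i=np.where(s[1:]&~s[:-1])[0]
        if len(i): out.append((a,rs[i[0]+1]))
    return np.array(out)
def fitc(c0,pts,R):
    xy=np.array([[c0[0]+r*np.cos(a),c0[1]+r*np.sin(a)] for a,r in pts])
    f=lambda p:np.hypot(xy[:,0]-p[0],xy[:,1]-p[1])-R
    s=least_squares(f,c0[:2],loss="soft_l1",f_scale=0.7); return s.x,f(s.x)
E
python3 - <<'E'
from port import *
np.set_printoptions(precision=2,suppress=True,linewidth=150)
T=cv2.imread("pics/top0.png");S=cv2.imread("pics/scene0.png")
c0=onplane("top",(364.9,229.2),70); print("coarse",c0)
# corners deck z=48 from crop(port_t, 10x, off 325,205)
for p in((523,47),(612,400),):
    print(onplane("top",(325+p[0]/10-.45,205+p[1]/10-.45),48))
cam=CM["top"]["position"]; aw=np.arctan2(c0[1]-cam[1],c0[0]-cam[0]); print("away",aw)
for n,im in(("top",T),("scene",S)):
    cam=CM[n]["position"]; aw=np.arctan2(c0[1]-cam[1],c0[0]-cam[0])
    p=edge_pts(im,n,c0,70,25,40,aw+np.linspace(-1.6,1.6,33),130)
    print(n,p.T)
    c,r=fitc(c0,p,31); print(n,"outer",c,r)
E
```

```text
coarse [530.66 125.15  70.  ]
[581.03  95.49  48.  ]
[497.9   75.03  48.  ]
away -0.4946304746713043
top [[-2.09 -1.99 -1.89 -1.79 -1.69 -1.59 -1.49 -1.39 -1.29 -1.19 -1.09 -0.99 -0.89 -0.79 -0.69 -0.59 -0.49 -0.39 -0.29 -0.19 -0.09  0.01  0.11  0.21
   0.51  0.61  0.71  0.81  0.91  1.01  1.11]
 [30.5  30.25 30.75 30.75 30.5  30.25 30.25 30.   30.   30.25 30.   30.   30.   29.75 29.75 29.75 30.   30.   30.   30.   30.   30.25 30.5  31.75
  31.75 30.75 30.75 31.25 30.75 30.75 30.75]]
top outer [529.91 125.87] [-0.23 -0.38  0.21  0.3   0.13 -0.04  0.03 -0.15 -0.1   0.2  -0.02  0.01  0.03 -0.21 -0.22 -0.23 -0.   -0.03 -0.07 -0.12 -0.18 -0.    0.18  1.34
  1.07 -0.03 -0.13  0.26 -0.34 -0.44 -0.54]
scene [[-2.48 -2.38 -2.28 -2.18 -2.08 -1.98 -1.88 -1.78 -1.68 -1.58 -1.48 -1.38 -1.28 -1.18 -1.08 -0.98 -0.88 -0.78 -0.68 -0.58 -0.48 -0.38 -0.28 -0.18
  -0.08  0.02  0.12  0.22  0.32  0.42  0.52  0.62  0.72]
 [31.25 30.75 30.25 30.   29.75 29.5  29.25 28.5  28.   28.   27.75 27.5  27.   27.   26.5  26.   26.   26.25 27.25 38.25 34.5  31.5  28.75 27.25
  26.5  26.5  26.25 26.   26.   26.5  27.75 35.25 36.25]]
scene outer [527.2 128.1] [-0.34 -0.38 -0.42 -0.22 -0.03  0.14  0.3  -0.07 -0.21  0.12  0.17  0.19 -0.08  0.12 -0.22 -0.59 -0.51 -0.21  0.8  11.77  7.95  4.84  1.94  0.26
 -0.7  -0.95 -1.48 -2.04 -2.38 -2.25 -1.41  5.61  6.17]
```

Run:
```python
from port import *
np.set_printoptions(precision=2,suppress=True,linewidth=150)
T=cv2.imread("pics/top0.png");S=cv2.imread("pics/scene0.png")
g=cv2.cvtColor(T,cv2.COLOR_BGR2GRAY).astype(float)
# refine deck screws: dark minima near guesses
guess=[(378,148),(413,303),(648,87),(687,243)]
P=[]
for x,y in guess:
    u,v=230+x/4.4-.39,190+y/4.4-.39
    iu,iv=int(round(u)),int(round(v)); w=g[iv-2:iv+3,iu-2:iu+3]; 
    d=np.clip(np.median(w)-w-25,0,None); yy,xx=np.mgrid[iv-2:iv+3,iu-2:iu+3]
    c=(u,v) if d.sum()<1 else ((d*xx).sum()/d.sum(),(d*yy).sum()/d.sum())
    P.append(onplane("top",(u,v),48)[:2]); print((u,v),c,onplane("top",c,48))
P=np.array(P)
# ls: 0=+x+y,1=-x+y,2=+x-y,3=-x-y
print("y-edges yaw",[np.arctan2(-(a-b)[0],(a-b)[1]) for a,b in((P[0],P[2]),(P[1],P[3]))],[np.linalg.norm(P[0]-P[2]),np.linalg.norm(P[1]-P[3])])
print("x-edges yaw",[np.arctan2((a-b)[1],(a-b)[0]) for a,b in((P[0],P[1]),(P[2],P[3]))],[np.linalg.norm(P[0]-P[1]),np.linalg.norm(P[2]-P[3])])
print("mean",P.mean(0))
# scene corners (crop5x off 230,215)
Q=[]
for x,y in((418,240),(588,280),(722,152)):
    u,v=230+x/5-.4,215+y/5-.4; Q.append(onplane("scene",(u,v),48)[:2])
Q=np.array(Q); print(Q, np.arctan2(-(Q[1]-Q[2])[0],(Q[1]-Q[2])[1]), np.arctan2((Q[0]-Q[1])[1],(Q[0]-Q[1])[0]))
# far long edge line fit in top: sample rows for gradient between table and box
print("scene grip top",onplane("scene",(339.7,242),88))
# bright orange top face in top view
b,M=blobs(T,(5,150,215),(20,255,255),(325,220,350,250),3)
for c,s in b: print("bright orange",c,s,onplane("top",c,88))
hsv=cv2.cvtColor(T,cv2.COLOR_BGR2HSV); print(hsv[229:243,333:348,2])
```

```text
(315.5190909090909, 223.24636363636364) (np.float64(314.9462365591398), np.float64(223.59139784946237)) [545.86 240.45  48.  ]
(323.4736363636364, 258.4736363636364) (np.float64(321.18333333333334), np.float64(259.31666666666666)) [462.19 225.19  48.  ]
(376.88272727272727, 209.3827272727273) (np.float64(377.0), np.float64(209.56)) [580.3   95.14  48.  ]
(385.74636363636364, 244.83727272727273) (np.float64(384.8421052631579), np.float64(246.8684210526316)) [492.45  77.17  48.  ]
y-edges yaw [np.float64(0.23251164359978935), np.float64(0.2241893997075972)] [np.float64(147.67902839162647), np.float64(148.5625229109314)]
x-edges yaw [np.float64(0.22905207500682265), np.float64(0.23932160056505505)] [np.float64(84.70939367576372), np.float64(85.94723894233414)]
mean [522.21 157.36]
[[542.92 240.42]
 [459.53 219.31]
 [494.55  76.52]] 0.2405713345118047 0.2480035250466879
scene grip top [513.47 181.98  88.  ]
bright orange [339.17 234.11] [337 233   6   4  18] [516.55 184.85  88.  ]
[[196 168 176 187 190 189 191 194 195 192 191 194 197 196 198]
 [202 181 192 195 193 182 180 200 210 206 201 196 199 201 199]
 [196 174 191 204 209 187 179 199 209 198 188 195 199 200 199]
 [199 191 202 204 209 208 206 212 214 206 193 193 197 200 198]
 [206 197 203 205 216 215 216 215 216 215 209 201 195 197 194]
 [214 183 167 196 216 218 219 217 218 217 205 193 191 196 195]
 [212 172 132 179 215 216 218 217 214 214 202 180 181 193 193]
 [187 129 108 167 209 217 215 208 189 183 198 189 184 192 192]
 [180 109 100 153 195 195 179 154 129 134 170 192 192 194 196]
 [181 108 102 118 136 142 125 107 114 159 198 212 204 195 197]
 [185 117  96 103 114 119 125 124 158 194 208 212 208 198 199]
 [209 167 114 144 156 158 184 182 168 157 152 177 195 192 193]
 [219 206 161 145 149 133 145 170 181 171 171 179 186 186 185]
 [221 217 184 155 172 169 171 177 185 185 184 173 165 157 147]]
```

Run:
```python
from port import *
from bench import bot, solve_ik
np.set_printoptions(precision=2,suppress=True,linewidth=150)
print("grip tri",tri((339.05,233.85),(339.7,242)))
for nm,uv in(("papers BL",(522,245)),("papers B",(600,248)),("book corner",(600,225)),("monitor L",(406,160)),("mug",(503,193)),("amber",(488,260)),("chair top",(280,345)),("chair bot",(280,430)),("table edge",(280,294))):
    print(nm,[onplane("top",uv,z)[:2] for z in(0,100,200)])
print("chair back scene",tri((370,345),(508,270)),tri((370,345),(500,272)))
# white line angle
c=onplane("top",(264.69,253.0),41); l=onplane("top",(259.9,261.1),41); d=c-l; print("cell yaw top",np.arctan2(d[1],d[0]),np.linalg.norm(d))
c=onplane("scene",(298.58,295.96),41); l=onplane("scene",(302.0,300.6),41); d=c-l; print("cell yaw scene",np.arctan2(d[1],d[0]),np.linalg.norm(d))
for y in(0.233+np.pi/2,0.233-np.pi/2):
    for p in([516,183,68],[516,183,140],[505,222,68]): print(y,p,solve_ik(p,[np.pi,0,y]))
```

```text
grip tri (array([515.21, 183.63,  88.28]), np.float64(4.8181966897444095))
papers BL [array([ 504.64, -258.22]), array([ 493.76, -225.45]), array([ 482.87, -192.68])]
papers B [array([ 498.9, -445.8]), array([ 488.4 , -400.34]), array([ 477.91, -354.87])]
book corner [array([ 554.82, -448.52]), array([ 540.54, -402.87]), array([ 526.26, -357.23])]
monitor L [array([711.83,  19.26]), array([686.92,  33.25]), array([662.02,  47.23])]
mug [array([ 631.57, -216.13]), array([ 612.1 , -186.21]), array([ 592.63, -156.29])]
amber [array([ 467.75, -175.37]), array([ 459.37, -148.21]), array([ 450.98, -121.05])]
chair top [array([262.71, 320.71]), array([268.2, 314.3]), array([273.7 , 307.88])]
chair bot [array([ 68.42, 317.54]), array([ 87.07, 311.34]), array([105.71, 305.13])]
table edge [array([382.49, 322.67]), array([379.87, 316.12]), array([377.26, 309.57])]
chair back scene (array([215.64,  91.55,  87.37]), np.float64(116.612027599268)) (array([222.53,  93.36,  80.06]), np.float64(101.42376534542795))
cell yaw top -0.5157877866730356 21.907845928157347
cell yaw scene -0.4344773840229362 19.91212153844256
1.8037963267948967 [516, 183, 68] [ 0.21  0.49 -0.41  0.67  0.    1.54]
1.8037963267948967 [516, 183, 140] [ 0.21  0.4  -0.33  0.84  0.    1.54]
1.8037963267948967 [505, 222, 68] [ 0.28  0.49 -0.4   0.68  0.    1.62]
-1.3377963267948965 [516, 183, 68] [ 0.21  0.49 -0.41  0.67  0.   -1.6 ]
-1.3377963267948965 [516, 183, 140] [ 0.21  0.4  -0.33  0.84  0.   -1.6 ]
-1.3377963267948965 [505, 222, 68] [ 0.28  0.49 -0.4   0.68  0.   -1.52]
```

Run:
```python
from port import *
from bench import bot, solve_ik
np.set_printoptions(precision=3,suppress=True,linewidth=150)
D=[np.pi,0,0.233+np.pi/2]
bot.move_ptp([370,-150,330],D); print(bot.get_state()["t"])
bot.move_ptp([515.2,183,140],D); s=bot.get_state(); print(s["t"],s["tcp_pos"],s["orientation"],s["contact_force"])
bot.grip(0.5,30); print(bot.get_state()["t"])
cv2.imwrite("pics/scene1.png",imaging.capture("scene")); cv2.imwrite("pics/top1.png",imaging.capture("top"))
im=cv2.imread("pics/scene1.png"); cv2.imwrite("pics/scene1c.png",cv2.resize(im[170:300,270:420],None,fx=5,fy=4.6,interpolation=cv2.INTER_CUBIC))
```

```text
1.675
3.1917 [515.822 182.065 140.575] [3.141 0.    1.802] [-0.224 -1.132 -0.049]
3.6833
```

View pics/scene1c.png

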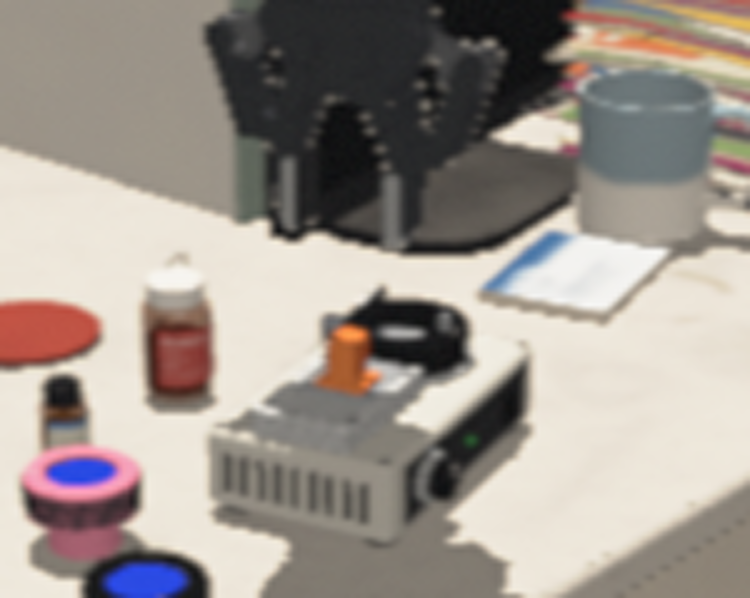

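View pics/top1.png

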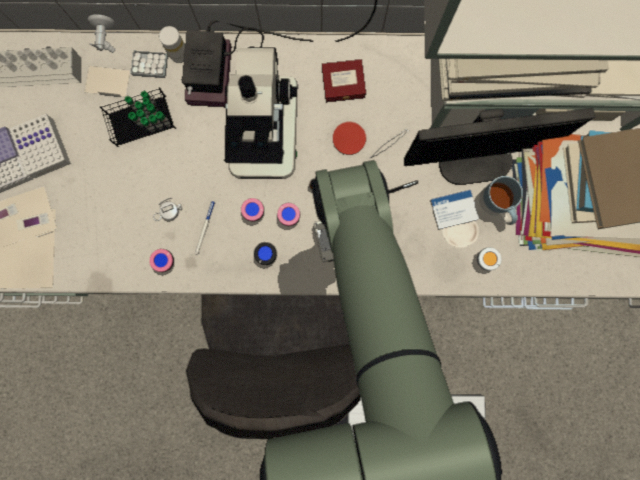

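Run:
```python
from port import *
np.set_printoptions(precision=2,suppress=True,linewidth=150)
for z in(140.6,143,145): print(z,proj("scene",[515.8,182.1,z]))
S=cv2.imread("pics/scene1.png")
cv2.imwrite("pics/scene1t.png",cv2.resize(S[195:260,315:365],None,fx=9,fy=9,interpolation=cv2.INTER_CUBIC))
for y in (516,): pass
# project lateral offsets: 1mm along local x at tip
a=0.233; ex=np.array([np.cos(a),np.sin(a),0]); ey=np.array([-np.sin(a),np.cos(a),0])
p=np.array([515.8,182.1,142.]); print("px per mm ex",proj("scene",p+ex)-proj("scene",p),"ey",proj("scene",p+ey)-proj("scene",p))
```

```text
140.6 [338.83 220.56]
143 [338.83 219.58]
145 [338.83 218.75]
px per mm ex [-0.39 -0.08] ey [-0.21  0.15]
```

View pics/scene1t.png

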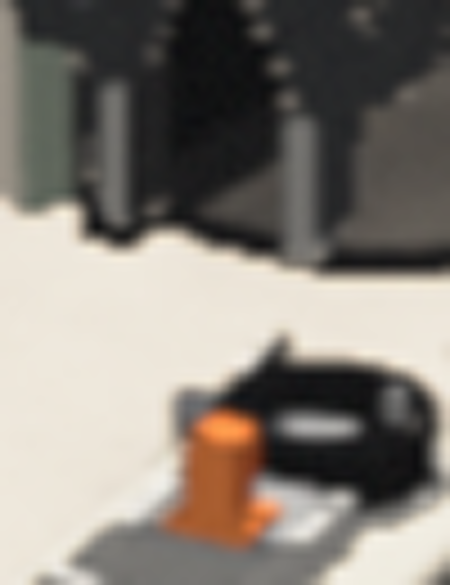

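Run:
```python
from port import *
from bench import bot
np.set_printoptions(precision=2,suppress=True,linewidth=150)
r=bot.movel([515.2,183,69],max_speed=120,threshold=8); s=bot.get_state(); print(r,s["t"],s["tcp_pos"],s["contact_force"])
if not r:
    bot.grip(0.0,30); s=bot.get_state(); print(s["t"],s["tcp_pos"],s["contact_force"],s["wrist_torque"],s["opening"])
S=imaging.capture("scene"); cv2.imwrite("pics/scene2.png",S)
cv2.imwrite("pics/scene2c.png",cv2.resize(S[200:300,290:400],None,fx=7,fy=6,interpolation=cv2.INTER_CUBIC))
```

```text
False 4.525 [515.62 183.13  69.41] [-0.42  0.03  0.06]
4.8917 [516.11 183.24  69.96] [0.09 0.5  5.22] [0.05 0.07 0.01] 0.15410541896087906
```

View pics/scene2c.png

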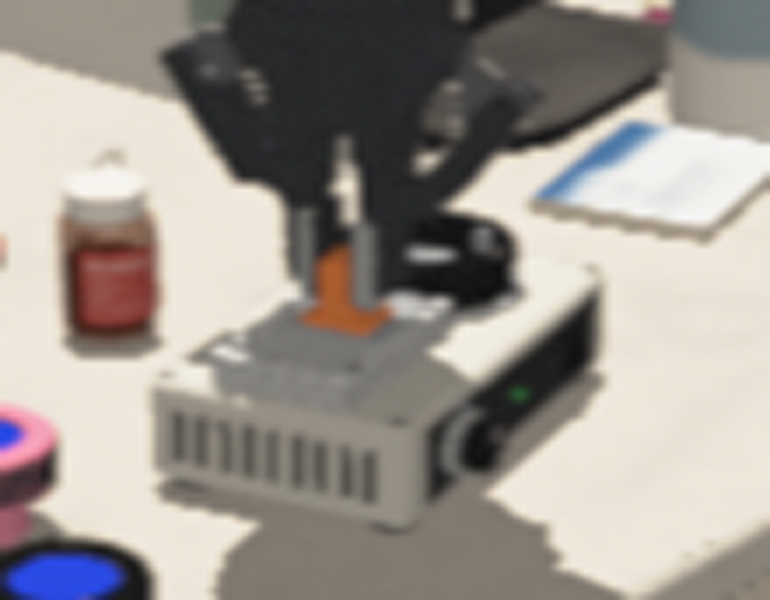

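Run:
```python
from port import *
from bench import bot
np.set_printoptions(precision=2,suppress=True,linewidth=150)
a=0.233; ey=np.array([-np.sin(a),np.cos(a),0]); ex=np.array([np.cos(a),np.sin(a),0])
s0=bot.get_state(); p0=np.array([515.2,183,69.]); P=[]
for i in range(4): P.append(bot.get_state()["tcp_pos"]); bot.dwell(0.02)
print(np.array(P).mean(0),np.array(P).std(0))
r=bot.movel(p0+ey*46,max_speed=60,threshold=9); s=bot.get_state(); d=s["tcp_pos"]-s0["tcp_pos"]
print(r,s["t"],s["tcp_pos"],s["contact_force"],"moved",d@ey,d@ex,s["opening"],"F local",s["contact_force"]@ex,s["contact_force"]@ey)
S=imaging.capture("scene"); cv2.imwrite("pics/scene3.png",S)
cv2.imwrite("pics/scene3c.png",cv2.resize(S[200:300,290:400],None,fx=7,fy=6,interpolation=cv2.INTER_CUBIC))
```

```text
[516.09 183.23  69.95] [0.01 0.01 0.01]
True 5.5917 [508.76 213.75  69.94] [ 0.71 -3.47  4.63] moved 31.401027502530564 -0.05469076171842822 0.15393993729501632 F local -0.11095694344634004 -3.537010640242019
```

View pics/scene3c.png

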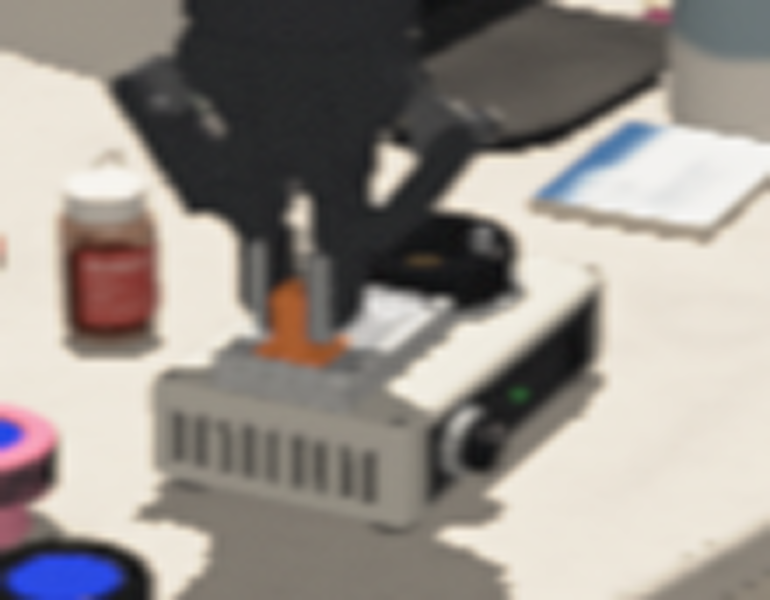

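Run:
```python
from port import *
from bench import bot
np.set_printoptions(precision=2,suppress=True,linewidth=150)
a=0.233; ey=np.array([-np.sin(a),np.cos(a),0]); ex=np.array([np.cos(a),np.sin(a),0])
s0=bot.get_state(); p0=np.array([515.2,183,69.])
r=bot.movel(p0+ey*46,max_speed=40,threshold=12); s=bot.get_state(); d=s["tcp_pos"]-s0["tcp_pos"]
print(r,s["t"],s["tcp_pos"],s["contact_force"],"moved",d@ey,d@ex,s["opening"],"F local",s["contact_force"]@ex,s["contact_force"]@ey)
bot.dwell(0.1); s=bot.get_state(); d=s["tcp_pos"]-s0["tcp_pos"];print(d@ey, s["contact_force"]@ey)
```

```text
True 5.8667 [508.8  213.73  69.93] [ 0.85 -2.45  4.59] moved -0.05660749880553457 0.01780931580177483 0.15736100521938678 F local 0.26173224394746536 -2.5832639726732927
-0.03662835940324215 -1.6663032573730634
```

Run:
```python
from port import *
from bench import bot
np.set_printoptions(precision=2,suppress=True,linewidth=150)
bot.grip(0.4,30)
s=bot.get_state(); print(s["t"],s["tcp_pos"],s["contact_force"])
p=np.array([507.9,213.7,140.]); r=bot.movel(p,max_speed=150,threshold=10); print(r)
bot.move_ptp([474.7,358.0,130],[np.pi,0,2.47]); bot.grip(0.9,25)
s=bot.get_state(); print(s["t"],s["tcp_pos"],s["contact_force"])
S=imaging.capture("scene"); cv2.imwrite("pics/scene4.png",S); T=imaging.capture("top"); cv2.imwrite("pics/top4.png",T)
cv2.imwrite("pics/scene4c.png",cv2.resize(S[205:335,250:400],None,fx=5,fy=4.6,interpolation=cv2.INTER_CUBIC))
cv2.imwrite("pics/top4c.png",cv2.resize(T[195:270,235:405],None,fx=4.6,fy=4.6,interpolation=cv2.INTER_CUBIC))
```

```text
6.3 [508.15 213.91  69.19] [ 0.32 -0.5   0.66]
False
8.05 [475.04 357.59 130.16] [1.34 0.53 0.2 ]
```

View pics/scene4c.png

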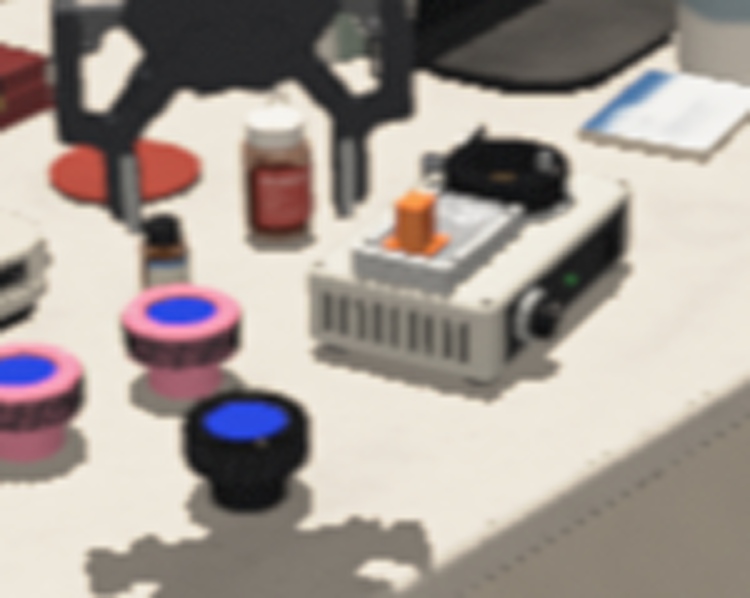

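View pics/top4c.png

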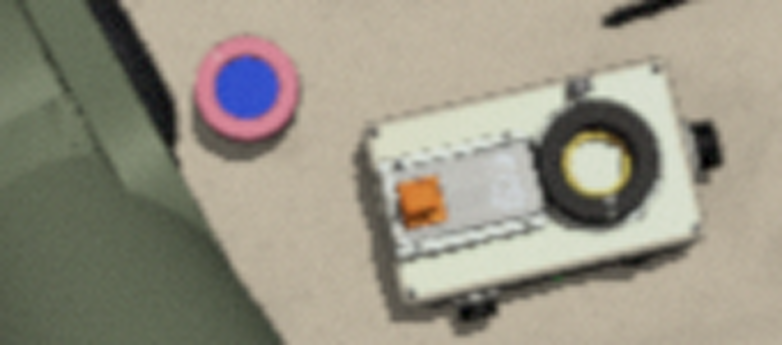

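Run:
```python
from port import *
from bench import bot
np.set_printoptions(precision=2,suppress=True,linewidth=150)
T=cv2.imread("pics/top4.png")
c0=np.array([529.8,126,70.])
cam=CM["top"]["position"]; aw=np.arctan2(c0[1]-cam[1],c0[0]-cam[0])
p=edge_pts(T,"top",c0,70,25,40,aw+np.linspace(-1.5,1.5,31),130); c,r=fitc(c0,p,31); print("outer",c,np.abs(r).mean())
p=edge_pts(T,"top",c0,70,25,40,aw+np.linspace(-1.5,1.5,31),100); c,r=fitc(c0,p,31); print("outer thr100",c,np.abs(r).mean())
# bore: bright/yellow blob inside ring
hsv=cv2.cvtColor(T,cv2.COLOR_BGR2HSV); roi=(352,217,376,243)
M=np.zeros(T.shape[:2],np.uint8); g=cv2.cvtColor(T,cv2.COLOR_BGR2GRAY); 
x0,y0,x1,y1=roi; M[y0:y1,x0:x1]=(g[y0:y1,x0:x1]>95)*255
n,l,st,ce=cv2.connectedComponentsWithStats(M)
i=l[230,365]; print("bore blob",ce[i],st[i],"z70",onplane("top",ce[i],70),"z54",onplane("top",ce[i],54))
b,_=blobs(T,(5,150,215),(20,255,255),(315,220,345,260),3)
for c,s in b: print("bright orange",c,s,onplane("top",c,88))
# descend & first grasp
bot.movel([474.7,358.0,22],max_speed=150,threshold=6); s=bot.get_state(); print(s["t"],s["tcp_pos"],s["contact_force"])
bot.grip(0.0,25); s=bot.get_state(); print("g1",s["t"],s["tcp_pos"],s["contact_force"],s["opening"],s["orientation"])
S=imaging.capture("scene"); cv2.imwrite("pics/scene5.png",S)
cv2.imwrite("pics/scene5c.png",cv2.resize(S[240:340,240:350],None,fx=7,fy=6,interpolation=cv2.INTER_CUBIC))
```

```text
outer [530.07 125.86] 0.5028610766607268
outer thr100 [529.01 126.5 ] 0.4069704578569477
bore blob [363.91 230.69] [357 224  15  15 170] z70 [527.19 127.43  70.  ] z54 [529.27 126.31  54.  ]
9.0167 [475.31 358.39  22.73] [0.24 0.13 0.5 ]
g1 9.3583 [475.54 358.47  23.34] [-1.8  -0.81  5.88] 0.6203739145489142 [3.14 0.   2.47]
```

View pics/scene5c.png

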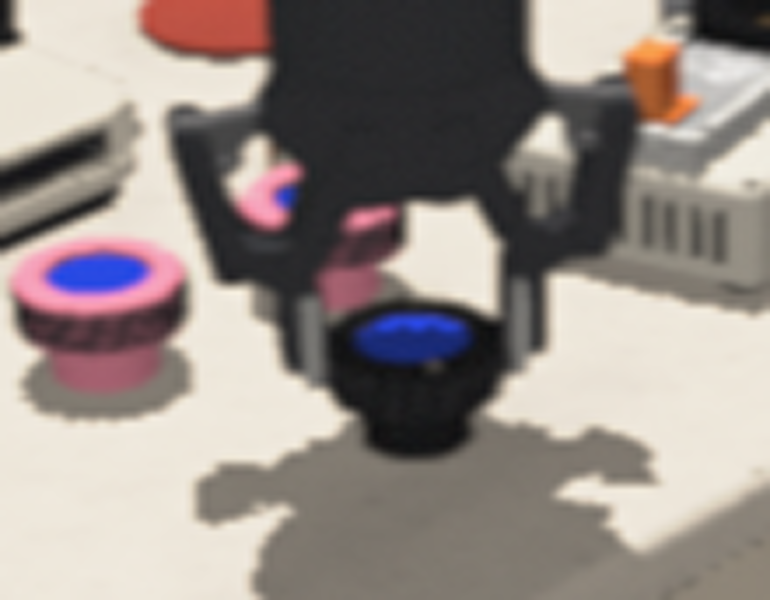

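Run:
```python
from port import *
from bench import bot
np.set_printoptions(precision=2,suppress=True,linewidth=150)
bot.grip(0.9,25); s=bot.get_state(); print(s["t"],s["tcp_pos"],s["contact_force"])
bot.move_ptp([474.7,358.0,22],[np.pi,0,0.9]); s=bot.get_state(); print(s["t"],s["tcp_pos"],s["contact_force"])
T=imaging.capture("scene"); 
bot.grip(0.0,60); s=bot.get_state(); print("g2",s["t"],s["tcp_pos"],s["contact_force"],s["opening"],s["orientation"])
S=imaging.capture("scene"); cv2.imwrite("pics/scene6.png",S)
cv2.imwrite("pics/scene6c.png",np.hstack([cv2.resize(I[240:340,255:335],None,fx=5,fy=5,interpolation=cv2.INTER_CUBIC) for I in(T,S)]))
```

```text
9.775 [474.53 357.91  21.8 ] [ 0.12  0.52 -0.43]
11.175 [474.65 357.97  21.92] [ 0.39 -0.64 -0.17]
g2 11.575 [475.06 358.11  22.57] [-0.71 -0.89  5.65] 0.6034570883466589 [ 3.14 -0.    0.9 ]
```

View pics/scene6c.png

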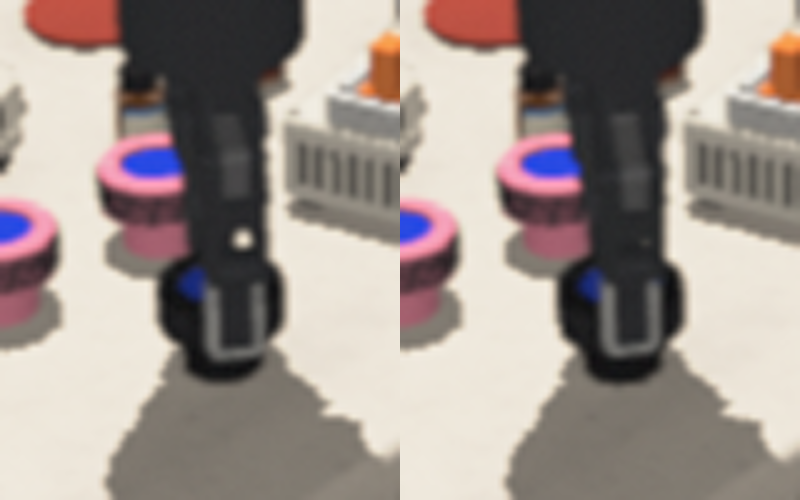

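```bash
cat > mv.py <<'E'
from port import *
from bench import bot
OFF=0.58
C=np.array([529.1,127.6])
def tcp_for(c,psi): return np.array([c[0]-OFF*np.cos(psi),c[1]-OFF*np.sin(psi)])
def cell(s):
    psi=s["orientation"][2]; p=s["tcp_pos"]; return np.array([p[0]+OFF*np.cos(psi),p[1]+OFF*np.sin(psi),p[2]-22.5])
def rep(tag=""):
    s=bot.get_state(); c=cell(s); print(tag,"t%.2f"%s["t"],"cell",np.round(c,2),"psi %.3f"%s["orientation"][2],"F",np.round(s["contact_force"],1),"M",np.round(s["wrist_torque"],2),"op %.3f"%s["opening"]); return s
E
python3 - <<'E'
from mv import *
bot.movel([474.7,358.0,150],max_speed=200,threshold=15); rep("lift")
x,y=tcp_for(C,0.94)
bot.move_ptp([x,y,150],[np.pi,0,0.94]); rep("above")
bot.movel([x,y,110],max_speed=150,threshold=10); rep("110")
S=imaging.capture("scene"); cv2.imwrite("pics/scene7.png",S)
cv2.imwrite("pics/scene7c.png",cv2.resize(S[195:295,300:400],None,fx=6,fy=6,interpolation=cv2.INTER_CUBIC))
E
```

```text
lift t12.42 cell [474.22 357.98 126.2 ] psi 0.900 F [-0.5 -0.2 -1.4] M [0.06 0.05 0.01] op 0.606
above t13.36 cell [528.71 128.33 126.94] psi 0.940 F [-0.3  0.1 -1.5] M [-0.01  0.02  0.03] op 0.602
110 t13.78 cell [528.44 128.76  87.2 ] psi 0.942 F [ 0.7 -0.1 -0.4] M [-0.05 -0.04 -0.  ] op 0.600
```

View pics/scene7c.png

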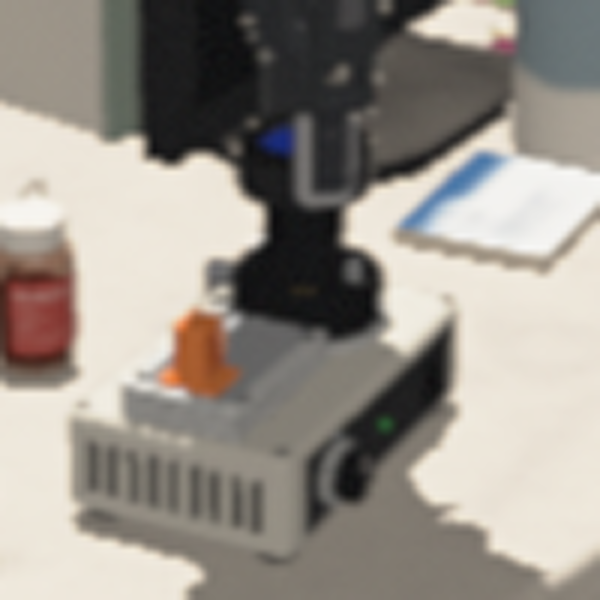

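Run:
```python
from mv import *
psi=0.94; x,y=tcp_for(C,psi)
s=rep("a"); e=cell(s)[:2]-C
x-=e[0]; y-=e[1]
bot.movel([x,y,98],max_speed=80,threshold=6); s=rep("98"); e=cell(s)[:2]-C
x-=e[0]; y-=e[1]
r=bot.movel([x,y,80],max_speed=25,threshold=5); print(r); rep("dn")
bot.dwell(0.1); rep("dn2")
```

```text
a t13.82 cell [529.29 128.59  87.97] psi 0.942 F [-0.  -0.1 -1.3] M [ 0.02 -0.04  0.01] op 0.605
98 t14.12 cell [528.79 126.69  75.63] psi 0.940 F [ 0.2  0.6 -0.8] M [-0.02  0.06 -0.03] op 0.603
True
dn t14.80 cell [529.68 126.94  58.34] psi 0.940 F [-0.2  0.1  4.4] M [-0.01  0.14 -0.02] op 0.606
dn2 t14.90 cell [529.66 126.86  58.39] psi 0.940 F [0.1 0.1 5.3] M [ 0.03  0.1  -0.03] op 0.603
```

Run:
```python
from mv import *
s=bot.get_state(); C0=cell(s)[:2]; z0=s["tcp_pos"][2]; print(C0,z0)
psi=0.94; zc=z0-0.3
for i in range(3):
    psi+=0.07; x,y=tcp_for(C0,psi)
    r=bot.movel([x,y,zc],rot=[np.pi,0,psi],max_speed=60); s=rep(f"{i} {r}")
    if s["tcp_pos"][2]<z0-1.5: break
```

```text
[529.65589068 126.86365307] 80.8881966612523
0 False t15.15 cell [530.19 126.83  58.44] psi 1.008 F [ 1.6 -0.9  4.9] M [-0.18 -0.04 -0.01] op 0.605
1 False t15.40 cell [530.08 126.88  58.4 ] psi 1.079 F [ 0.4 -0.6  5.3] M [-0.16  0.01  0.04] op 0.603
2 False t15.65 cell [530.1  126.97  58.45] psi 1.149 F [ 0.2 -0.2  5.4] M [-0.12  0.08  0.05] op 0.608
```

Run:
```python
from mv import *
s=bot.get_state(); C0=np.array([529.3,126.9]); z0=80.9
psi=1.15; zc=80.5
for i in range(18):
    psi+=0.07; x,y=tcp_for(C0,psi)
    r=bot.movel([x,y,zc],rot=[np.pi,0,psi],max_speed=60); s=rep(f"{i} {r}")
    if s["tcp_pos"][2]<z0-0.45 or s["contact_force"][2]<2.5: print("DROP?"); break
```

```text
0 False t15.90 cell [529.94 126.97  58.47] psi 1.219 F [ 1.  -0.6  4.7] M [-0.1  -0.    0.05] op 0.601
1 False t16.15 cell [529.97 126.92  58.51] psi 1.289 F [ 0.6 -0.8  5.6] M [-0.2   0.06  0.03] op 0.608
2 False t16.40 cell [529.97 126.83  58.51] psi 1.359 F [ 0.2 -1.4  6.9] M [-0.26  0.05  0.  ] op 0.602
3 False t16.65 cell [529.95 126.79  58.46] psi 1.429 F [ 0.6 -1.8  6. ] M [-0.26  0.02  0.04] op 0.605
4 False t16.90 cell [529.82 126.66  58.21] psi 1.498 F [ 0.8 -1.   4.4] M [-0.36 -0.16  0.04] op 0.603
5 False t17.15 cell [529.21 126.51  57.56] psi 1.567 F [ 1.9 -2.5 -0.6] M [-0.54 -0.49  0.02] op 0.607
DROP?
```

Run:
```python
from mv import *
C0=np.array([529.3,126.9]); psi=1.59; x,y=tcp_for(C0,psi)
r=bot.movel([x,y,80.3],rot=[np.pi,0,psi],max_speed=60); s=rep(f"{r}")
r=bot.movel([x,y,74.5],max_speed=20,threshold=6); print(r); rep("push")
bot.dwell(0.1); rep()
```

```text
False t17.40 cell [529.28 126.76  57.48] psi 1.588 F [ 2.3 -1.9 -1.6] M [-0.43 -0.55 -0.01] op 0.603
True
push t17.72 cell [529.39 126.26  52.45] psi 1.589 F [-0.2  0.1  2.8] M [ 0.03  0.12 -0.06] op 0.605
 t17.82 cell [529.39 126.23  52.61] psi 1.589 F [-0.4  0.3  3.9] M [ 0.07  0.14 -0.01] op 0.606
```

Run:
```python
from mv import *
s=bot.get_state(); p=s["tcp_pos"]
x,y=tcp_for(np.array([529.3,126.6]),1.59)
for zt,th in((73.0,8),(70.0,10)):
    r=bot.movel([x,y,zt],max_speed=15,threshold=th); rep(f"z{zt} {r}"); bot.dwell(0.1); rep()
```

```text
z73.0 False t18.12 cell [529.37 126.41  50.67] psi 1.589 F [-0.7 -1.1  5. ] M [-0.33  0.15  0.01] op 0.604
 t18.23 cell [529.38 126.41  50.64] psi 1.589 F [-0.9 -2.   5.3] M [-0.3   0.15 -0.01] op 0.602
z70.0 True t18.43 cell [529.4  126.31  50.09] psi 1.589 F [-0.7  0.3  7. ] M [-0.11  0.39  0.02] op 0.600
 t18.53 cell [529.4  126.32  50.1 ] psi 1.589 F [-1.6 -1.1  7.5] M [-0.09  0.41 -0.01] op 0.607
```

Run:
```python
from mv import *
x,y=tcp_for(np.array([529.3,126.6]),1.59)
for zt in(72.3,71.9,71.5):
    bot.movel([x,y,zt],max_speed=10); rep(f"z{zt}"); bot.dwell(0.1); s=rep()
    if s["contact_force"][2]>18: break
```

```text
z72.3 t18.78 cell [529.44 126.41  50.17] psi 1.589 F [-0.2 -1.9  6.7] M [-0.36  0.24 -0.  ] op 0.604
 t18.88 cell [529.39 126.41  50.15] psi 1.589 F [ 0.3 -1.7  6.7] M [-0.38  0.32  0.08] op 0.607
z71.9 t19.13 cell [529.44 126.38  50.09] psi 1.589 F [-1.7 -1.6  9.6] M [-0.4   0.5  -0.02] op 0.604
 t19.23 cell [529.43 126.42  50.06] psi 1.589 F [-1.8 -1.8 10.2] M [-0.44  0.53  0.02] op 0.604
z71.5 t19.48 cell [529.44 126.38  50.01] psi 1.589 F [-1.7 -1.9 11.1] M [-0.45  0.79  0.01] op 0.606
 t19.58 cell [529.45 126.39  50.01] psi 1.589 F [-1.9 -2.7 12.8] M [-0.39  0.79 -0.03] op 0.603
```

Run:
```python
from mv import *
np.set_printoptions(precision=4,suppress=True)
s=rep(); print(s["orientation"],s["tcp_pos"],s["qpos"])
S=imaging.capture("scene"); cv2.imwrite("pics/scene8.png",S)
cv2.imwrite("pics/scene8c.png",cv2.resize(S[195:295,300:400],None,fx=6,fy=6,interpolation=cv2.INTER_CUBIC))
```

```text
t19.58 cell [529.45 126.39  50.01] psi 1.589 F [-1.9 -2.7 12.8] M [-0.39  0.79 -0.03] op 0.603
[3.1394 0.0047 1.5887] [529.4586 125.8139  72.51  ] [ 0.1004  0.4736 -0.4186  0.6768 -0.0049  1.6532]
```

View pics/scene8c.png

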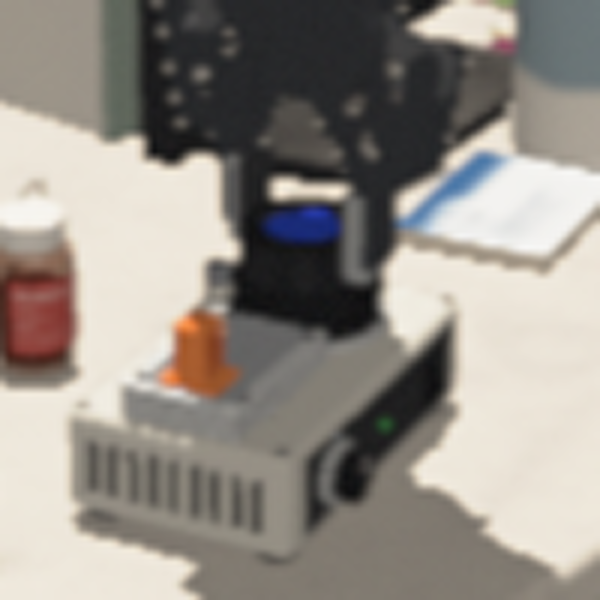

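Run:
```python
from mv import *
np.set_printoptions(precision=4,suppress=True)
for c,zt in(((529.0,126.3),71.3),((529.0,126.2),70.9)):
    x,y=tcp_for(np.array(c),1.59)
    bot.movel([x,y,zt],max_speed=10); rep(f"z{zt}"); bot.dwell(0.2); s=rep()
    if s["contact_force"][2]>20: break
print(s["orientation"])
```

```text
z71.3 t19.88 cell [529.45 126.36  50.  ] psi 1.589 F [-2.2 -1.7 14.1] M [-0.27  0.7   0.  ] op 0.607
 t20.08 cell [529.44 126.35  49.99] psi 1.589 F [-3.2 -1.3 13.5] M [-0.31  0.65 -0.02] op 0.609
z70.9 t20.33 cell [529.44 126.37  49.93] psi 1.589 F [-2.8 -1.5 16.1] M [-0.21  0.98  0.02] op 0.601
 t20.53 cell [529.46 126.37  49.94] psi 1.589 F [-2.9 -1.2 16. ] M [-0.21  0.92  0.01] op 0.600
[3.1386 0.0038 1.5889]
```

Run:
```python
from mv import *
np.set_printoptions(precision=4,suppress=True)
R0=Rot.from_euler("xyz",[np.pi,0,1.59])
x,y=tcp_for(np.array((529.2,126.3)),1.59)
for th in(0.004,0.008):
    o=(Rot.from_euler("y",th)*R0).as_euler("xyz")
    bot.movel([x,y,70.9],rot=list(o),max_speed=10); bot.dwell(0.15); s=rep(f"th{th}"); print(s["orientation"],s["tcp_pos"])
```

```text
th0.004 t20.93 cell [529.51 126.42  49.94] psi 1.590 F [-5.  -1.5 16.7] M [-0.31  0.85  0.  ] op 0.607
[-3.1388 -0.0002  1.59  ] [529.5252 125.8354  72.4371]
th0.008 t21.33 cell [529.58 126.42  49.95] psi 1.590 F [-3.6 -2.  16.5] M [-0.23  0.71 -0.04] op 0.605
[-3.135  -0.0004  1.59  ] [529.5878 125.8377  72.4535]
```

Run:
```python
from mv import *
R0=Rot.from_euler("xyz",[np.pi,0,1.59]); x,y=tcp_for(np.array((529.3,126.3)),1.59)
o=(Rot.from_euler("y",0.003)*R0).as_euler("xyz")
bot.movel([x,y,70.9],rot=list(o),max_speed=10); bot.dwell(0.5); rep("hold"); bot.dwell(0.5); rep("hold2")
S=imaging.capture("scene");T=imaging.capture("top"); cv2.imwrite("pics/scene9.png",S)
S0=cv2.imread("pics/scene0.png");S4=cv2.imread("pics/scene4.png");T0=cv2.imread("pics/top0.png")
for n,I in(("after pull",S4),("now",S)):
    b,_=blobs(I,(5,150,120),(20,255,255),(300,220,360,290)); print(n,[(np.round(c,1),s[4]) for c,s in b])
def d(a,b,r): x0,y0,x1,y1=r; return np.abs(a[y0:y1,x0:x1].astype(int)-b[y0:y1,x0:x1]).mean()
print("bottles scene diff",d(S0,S,(272,222,318,270)),"amber scene",d(S0,S,(425,212,450,242)),"amber top",d(T0,T,(473,245,505,275)))
cv2.imwrite("pics/scene9c.png",cv2.resize(S[200:300,260:400],None,fx=5,fy=5,interpolation=cv2.INTER_CUBIC))
```

```text
hold t22.08 cell [529.58 126.4   49.93] psi 1.590 F [-3.7 -1.2 17. ] M [-0.25  0.92  0.03] op 0.608
hold2 t22.58 cell [529.57 126.37  49.93] psi 1.590 F [-3.9 -2.4 16. ] M [-0.31  0.98  0.06] op 0.603
after pull [(array([332.7, 253.9]), np.int32(83))]
now [(array([333., 254.]), np.int32(89))]
bottles scene diff 0.37575483091787437 amber scene 0.3626666666666667 amber top 6.5777777777777775
```

View pics/scene9c.png

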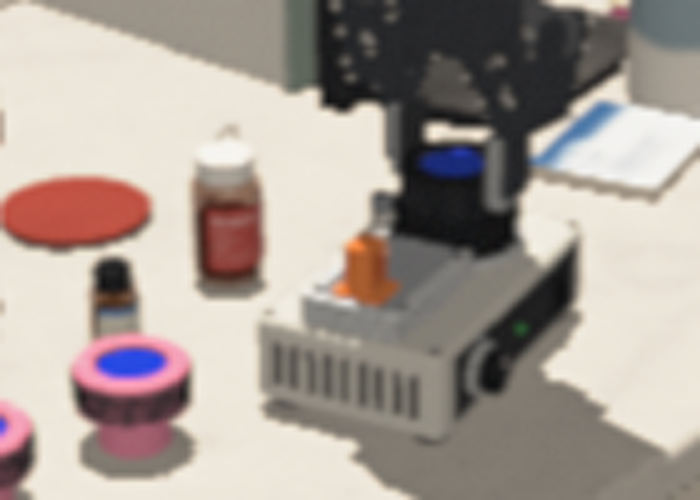

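Run:
```python
from mv import *
rep("final"); bot.sign_off()
```

```text
final t22.68 cell [529.56 126.39  49.94] psi 1.590 F [-4.1 -1.8 16.2] M [-0.3   1.   -0.07] op 0.601
the job is handed in; nothing more can be done
```

I pulled the dark slide out to its end stop and fitted the blue cell in the port. I turned it until it dropped over the pin, pushed it home, and handed in at about 22.7 s, still gripping and pressing with about 16 N.

**Slide:** It was already about 8–9 mm out when I started. It moved another 31.4 mm, then a second 12 N pull moved it no further. The pictures showed the bore clear, and in the last one the orange grip was in the same place.

**Cell:** I picked the black-collared cell at top-view pixel (265, 254), not the three pink ones at (253, 210), (289, 215) and (161, 260). I gripped it twice at right angles to centre it. It rode on the pin and dropped at about 0.05 rad from the nominal yaw, then met the spring and reached a hard stop. The barrel's end read z = 49.9 mm against 50 mm for home, and it stayed there for the last second.

**Not fully consistent:**
- **Drop height:** The drop from riding on the pin to home read 8.5 mm rather than 9 mm. I put this down to a slight tilt while it rode on the pin.
- **Side load:** While holding there is a side force of about 4 N and a moment of about 1 N m. Tilting the tool by 0.008 rad changed neither the height nor removed the load.
- **Camera limits:** The two cameras disagreed by about 3.5 mm, so the port position is a blend of both, checked by feel. At the end the top camera could not see the cell, so I did not see the keyway, only felt it.
- **Other objects:** In the scene view the amber cell and both bottles have not moved. The top view did change around the amber cell, probably from the arm's shadow, though I did not check that picture.

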